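Switch on the stall lanterns from the push-latch switch box

TASK

Switch on the stall's lanterns: press the white cover of the switch box down so that it pops open, press the green button inside all the way down, then swing the cover back over and press it down until it latches and stays shut by itself. Pressing and pushing with the fingertips is enough, nothing needs to be gripped or lifted; do not press the red button, and leave the tub, the jar and the bowl where they stand.

Things in the scene. Friction and masses are not known exactly. Their poses are not given: they have to be found in the camera images.
- switchbox: grey switch box screwed to the counter, 160 mm (x) by 90 mm (y), 4 mm walls, rim 49 mm above the counter, 62 mm high with its white cover shut. Origin: centre of its underside; z up. A black face plate inside, top at 22 mm, carries two round buttons. The cover is hinged along the +y long side; its free edge is at the -y side.
- cover (a joint): cover's hinge angle (rad): 0 = shut and latched, grows as it opens; unlatched it springs up to about 1.5 (upright), gives softly to 1.9; pressed to the stop it is -0.09. Push-push latch: press the blue spot some 6 mm past flush, to the stop, let go: it opens within 2 s. To shut: push it over from outside, press as far again, let go: it stays at 0. One more press would reopen it.
- cover_press (a point): blue spot, 22 mm across, on the cover's outer face, halfway along it, 75 mm from the hinge line, 20 mm from the free edge: where to press. z axis: out of the cover's outer face (up when shut); x axis: along the hinge line. Pressing or swinging the cover here takes under 3 N; at the stop it is hard.
- cover_hinge (a point): middle of the cover's hinge line, which is parallel to the box's x axis at y = +45 mm, z = 58 mm of the box. Cover: plate 168 mm (x) by 97 mm, 4 mm thick, 12 mm skirt below on three sides. Shut, it reaches from y = +47 to -50 mm, underside at z = 58, top at z = 62 mm; upright, its top edge is about 153 mm above the counter.
- green_top (a point): centre of the top of the green round button, 28 mm across, top 44 mm above the counter when up. It is at x = -40 or +40 mm, y = -12 mm of the box frame (the places of green and red vary). Covered while the cover is shut.
- red_top (a point): centre of the top of the red button, of the same make, in the other place; not to be pressed
- green (a joint): travel of the green button (m): 0 = up, 0.006 = fully down; sprung, about 5 N when fully down; comes up again by itself
- red (a joint): travel of the red button (m): 0 = up
- tub: loose clear plastic tub, 120 x 80 x 45 mm high, beside the box's -y side; origin: centre of its underside
- jar: loose jar with a brass cap and red label, 60 mm across, 85 mm high; origin: centre of its underside
- burner: loose brass bowl, 76 mm across, 50 mm high; origin: centre of its underside

How it is judged:
On the way, in this order (a step that is already met when the one before it is completed fails the run):
1. the cover has popped open (value of joint cover above 1.2 rad), for 0.2 s.
2. the green button is pressed down (value of joint green above 0.004 m), for 0.05 s.
At the end, for the whole second after the job is handed in: the cover is shut and latched (joint within 0.03 rad of 0, with nothing holding it), both buttons are up, and tub, jar and bowl are within 15 mm of where they began (value of joint cover between -0.03 and 0.03 rad and value of joint each of green, red below 0.002 m and distance of each of tub, jar, burner from where it was at the start of the episode below 0.015 m); the robot touches nothing.
It fails at once if the red button is pressed (more than 3 mm) (value of joint red above 0.003 m).
It fails at once if the tub, the jar or the bowl is moved or lifted (more than 15 mm) or tipped (distance of any of tub, jar, burner from where it was at the start of the episode above 0.015 m or angle between any of tub, jar, burner's own z axis and vertical above 0.25 rad).
It also fails if it takes over 54 s, if anything falls off the work surface, if the arm or the gripper's body presses on something with over 40 N, if the wrist force passes 120 N, or if a joint passes its speed limit or range.

ROBOT

A 6-joint arm with a two-finger parallel gripper is mounted at the origin on the work surface. World frame = base frame: x ahead of the robot, y to its left, z up, the work surface at z = 0. Lengths are in m, angles in rad, forces in N, time in s.
With the tool pointing down it reaches from about 0.425 to 0.95 m from the base axis. Payload 3.5 kg.
Tool frame: the origin (TCP) lies midway between the tips of the shut fingers; the grasp point (between the pads) lies 19 mm behind it; z points along the fingers, y is the line along which they close (so a half turn about z gives the same grasp; the last joint's range is limited). The gripper opens to 85 mm and grips with 20 to 120 N. Pads are 22 mm wide; open, the fingers measure 114 mm over their backs; the gripper's body (76 mm by 85 mm) begins 54 mm behind the grasp point. The pads swing forward as they close: fully open they stand 13 mm farther back than shut.
Start: joints at [1.095, 0.286, 1.577, -0, 1.279, -0.15], TCP at [0.216, 0.639, 0.231] pointing down, gripper open.
Joint ranges: [-2.77, 2.77], [-0.9, 2.22], [0.21, 2.48], [-1.53, 4.67], [0.24, 2.81], [-2.84, 2.84]. Speed limits (rad/s): [2.79, 2.79, 3.14, 3.14, 3.14, 3.14].

INTERFACE

Orientations are given as a unit quaternion [x, y, z, w].
In Python, from plant import ctrl gives the robot as it stands. The module is installed in compiled form; this text tells all that it offers.
- The arm moves only by the shell command python3 -m inch 'ROWS' [FORCE]. ROWS is JSON, a list of rows, each a list of 5 numbers: the closure, from 0 (fully open) to 1 (shut), then the shift along the tool's x, y, z in m, then the turn about the tool's z in degrees. A call has 1 to 5 rows; each row is the pose to reach, as a shift and turn from the pose commanded when the call began, along the tool's axes at that moment; what a row does not reach only later rows make up. A row lasts 1/12 s, in which the tool goes at most 41.7 mm and 7.16 degrees, less where a joint would pass 70% of its speed; a pose out of reach is approached as far as the arm can. A call with a gripper value outside its range is refused whole. The fingers move at their own pace and stop on an object; FORCE is the grip in N (left out, the last holds). Time passes only in rows, so rows that repeat a pose let the fingers close. It gives the time, the measured TCP pose, the force, the opening and the grip force at its end, in the units of the state.
- ctrl.get_state(): the state, without advancing time (a new reading comes with each control period).
- ctrl.read_camera(name): name is "scene" or "top" or "wrist"; returns a dict with "pixels" (480x640x3 uint8, red, green, blue), "depth" (480x640 float32, m along the optical axis (not along the pixel's ray), 0 where there is no reading), "fx", "fy", "cx", "cy" (pixels), "xyz" and "rotation" of the camera in the world; the wrist camera has in their place "mount" (4x4, takes a point from camera to tool coordinates, whose origin is the TCP and whose axes are the flange's). Camera axes: x right, y down, z forward; pixel columns grow to the right and rows downward; lengths in m; the calibration is good to about 2 mm. A picture is of the moment at which its call begins: read the wrist's pose just before it.
- ctrl.sign_off(): hands the job in; it is judged then, once.
Trained networks look in a picture, given as the dict that the camera call returned (one of the last four; its "shot" number tells which), for a name from the list of things; names that differ only in an ending like _2 or _b are one class to them, and where a whole thing is asked for, a point or a joint stands for the part that bears it (a point fixed in the world has none). Each returns a list of dicts, best first, with "score" (0 to 1); they miss things now and then, are a little off and sometimes report something else, mostly with a low value. They report only what shows in the picture. A call takes as long as a camera call.
- ctrl.spot_in(query, picture): "at" ([column, row] in pixels, amid what is visible of it).
- ctrl.tip_of(query, picture): "at" ([column, row] in pixels: a listed point, or the origin of a listed thing).
The state is a dict: "time": time; "qpos": joint angles; "dq": joint speeds; "joint_efforts": joint torques, N m; "eef_pos": TCP position; "tcp_rot": TCP orientation; "contact_force": force on the tool from outside, world axes, zero at the start; "wrist_torque": the same for the moment, N m; "opening": opening from 0.0 (shut) to 1.0 (fully open); "finger_force": force on a finger pad.
Only numpy, scipy, OpenCV 4.12 (cv2) and the standard library are available. Lean on these libraries where they do the work, as an engineer would, in place of code of your own. Each camera call takes 0.05 s, during which the arm holds its last target. There are 200 camera calls.

## Working session

There is one attempt and no reset: what is moved stays moved. The work goes in short steps, Python scripts to look and compute and a shell command to move; the robot and the scene stay as the last step left them, time stands still between calls to the robot, and variables do not carry over. Pictures are saved under pics/ and viewed, at most 10 in all, crops included, and the job is handed in when it is done.

```bash
mkdir -p pics
cat > h.py <<'E'
from plant import ctrl
import numpy as np, cv2
from scipy.spatial.transform import Rotation as R
def pose():
    s=ctrl.get_state(); return np.array(s["eef_pos"]),R.from_quat(s["tcp_rot"]).as_matrix(),s
def cam(n):
    p,r,s=pose(); c=ctrl.read_camera(n)
    if n=="wrist":
        T=np.eye(4);T[:3,:3]=r;T[:3,3]=p;M=T@np.array(c["mount"])
        c["_R"],c["_t"]=M[:3,:3],M[:3,3]
    else:
        rot=np.array(c["rotation"]); c["_R"]=rot if rot.shape==(3,3) else R.from_quat(rot).as_matrix(); c["_t"]=np.array(c["xyz"])
    return c
def ray(c,uv):
    d=c["_R"]@np.array([(uv[0]-c["cx"])/c["fx"],(uv[1]-c["cy"])/c["fy"],1.]); return c["_t"],d
def at_z(c,uv,z):
    t,d=ray(c,uv); return t+d*(z-t[2])/d[2]
def at_d(c,uv):
    t,d=ray(c,uv); u,v=int(round(uv[0])),int(round(uv[1])); p=c["depth"][v-2:v+3,u-2:u+3]; p=p[p>0]
    return t+d*np.median(p) if len(p) else None
def tri(c1,u1,c2,u2):
    A=np.zeros((3,3));b=np.zeros(3)
    for c,u in((c1,u1),(c2,u2)):
        t,d=ray(c,u);d=d/np.linalg.norm(d);P=np.eye(3)-np.outer(d,d);A+=P;b+=P@t
    return np.linalg.solve(A,b)
def tool(p):  # world point -> shift in tool axes from current pose
    q,r,s=pose(); return r.T@(np.array(p)-q)
E
python3 - <<'E'
from h import *
np.set_printoptions(precision=4,suppress=True)
p,r,s=pose();print(p,r,s["time"],s["opening"])
a,b=cam("top"),cam("scene")
cv2.imwrite("pics/a.png",np.vstack([cv2.resize(x["pixels"][...,::-1],(400,300)) for x in(a,b)]))
cv2.imwrite("pics/top.png",a["pixels"][...,::-1]);cv2.imwrite("pics/scene.png",b["pixels"][...,::-1])
print(a["_t"],b["_t"])
for q in["switchbox","cover_press","cover_hinge","tub","jar","burner"]:
    x,y=ctrl.tip_of(q,a),ctrl.tip_of(q,b)
    for n,c,l in(("top",a,x),("scene",b,y)):
        for o in l[:2]: print(q,n,round(o["score"],2),np.round(o["at"],1),at_d(c,o["at"]))
    if x and y: print("  tri",tri(a,x[0]["at"],b,y[0]["at"]))
E
```

```text
[0.2157 0.6389 0.2299] [[-0.9474  0.3201 -0.0011]
 [ 0.3201  0.9474 -0.0021]
 [ 0.0004 -0.0023 -1.    ]] 0.0 0.998663575191547
[0.5662 0.0381 0.8526] [0.9512 0.6585 0.5547]
switchbox top 0.98 [396.  305.3] [ 0.4885 -0.0624  0.0611]
switchbox scene 0.57 [345.7 215.3] [ 0.5092 -0.0285  0.025 ]
  tri [ 0.4817 -0.0711 -0.0079]
cover_press top 0.73 [416.2 313.2] [ 0.4758 -0.0934  0.062 ]
cover_press scene 0.77 [343.5 176.2] [ 0.4759 -0.0905  0.0639]
  tri [ 0.4752 -0.0929  0.0626]
cover_hinge top 0.95 [370.3 302.4] [ 0.4935 -0.0224  0.0599]
cover_hinge scene 0.89 [352.2 199.1] [ 0.4996 -0.024   0.0576]
  tri [ 0.4958 -0.0243  0.0563]
tub top 0.63 [483.8 344.2] [ 0.4157 -0.2141  0.0019]
tub scene 0.92 [338.4 170.5] [ 0.472  -0.1147  0.0633]
  tri [ 0.4137 -0.213   0.0016]
jar top 0.75 [350.7 185.2] [0.6762 0.0052 0.0837]
jar scene 0.76 [265.4 264.1] [0.6894 0.0252 0.0244]
  tri [0.6841 0.0036 0.0081]
burner top 0.58 [427.2 213.2] [ 0.637  -0.1266  0.0031]
burner scene 0.85 [254.6 219.1] [ 0.6862 -0.0112  0.0861]
  tri [ 0.6384 -0.1272  0.0041]
```

View pics/top.png

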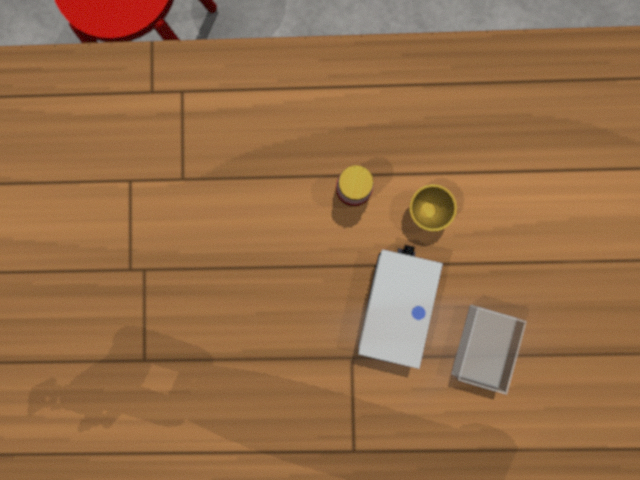

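View pics/scene.png

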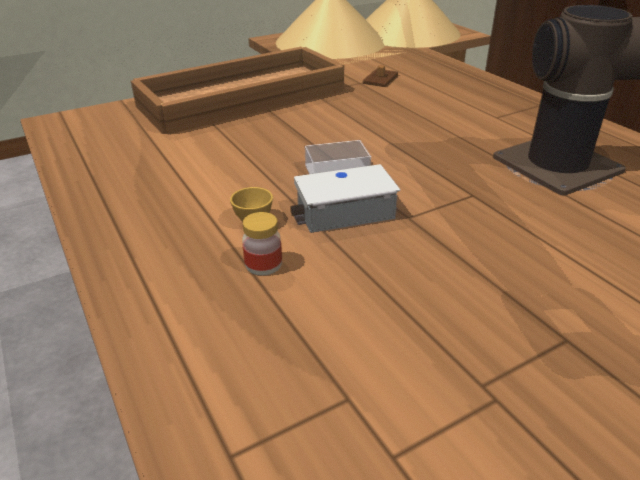

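The top view shows the white cover (corners near (382,251), (442,262), (420,367) and (359,354)), with the blue spot at (418,313). The tub is right of it at (489,349), the bowl at (433,208) and the jar at (355,185). In the scene view the hinge side of the box faces the camera, at (352,199). Next I'll refine the box frame from the cover outline.

Run:
```python
from h import *
np.set_printoptions(precision=4,suppress=True)
a=cam("top");w=cam("wrist");print("mount",np.array(w["mount"]))
im=a["pixels"].astype(int);mn=im.min(2);mx=im.max(2)
m=((mn>165)&(mx-mn<40)).astype(np.uint8)
b=((im[...,2]>im[...,0]+60)).astype(np.uint8)
m[:240]=0;m[:,:340]=0;m[:,450:]=0
k=cv2.morphologyEx(m|b,cv2.MORPH_OPEN,np.ones((3,3),np.uint8))
c=max(cv2.findContours(k,cv2.RETR_EXTERNAL,2)[0],key=cv2.contourArea)
P=np.array([at_z(a,p[0],0.062)[:2] for p in c])*1000
r=cv2.minAreaRect(P.astype(np.float32));print(r, np.array(cv2.boxPoints(r)))
ys,xs=np.nonzero(b[240:400,340:450]);uv=(xs.mean()+340,ys.mean()+240);print("spot",uv,len(xs),at_z(a,uv,.062),at_d(a,uv))
s=cam("scene");im=s["pixels"].astype(int);bb=im[...,2]>im[...,0]+60
ys,xs=np.nonzero(bb[165:190,320:370]);vs=(xs.mean()+320,ys.mean()+165);print(vs,len(xs),tri(a,uv,s,vs),at_z(s,vs,.062))
```

```text
mount [[-0.0019 -0.9489 -0.3156  0.0811]
 [ 1.     -0.0021  0.0002  0.0009]
 [-0.0009 -0.3156  0.9489 -0.1434]
 [ 0.      0.      0.      1.    ]]
((484.154052734375, -68.2694320678711), (95.44599151611328, 165.29295349121094), 75.82653045654297) [[ 392.3381  -94.303 ]
 [ 552.5993 -134.7764]
 [ 575.97    -42.2359]
 [ 415.7088   -1.7625]]
spot (np.float64(418.0075187969925), np.float64(312.4511278195489)) 133 [ 0.4769 -0.0962  0.062 ] [ 0.4769 -0.0962  0.062 ]
(np.float64(341.20754716981133), np.float64(174.52830188679246)) 53 [ 0.4774 -0.0957  0.0653] [ 0.4743 -0.1009  0.062 ]
```

```bash
python3 -m inch '[[1,-0.03,-0.02,0,-4.5],[1,-0.065,-0.05,0,-4.5],[1,-0.1,-0.075,0,-4.5],[1,-0.13,-0.1,0,-4.5],[1,-0.16,-0.12,0,-4.5]]' 40
cat >> h.py <<'E'
O=np.array([.4846,-.0668,0]);B=np.array([[.9695,.2448,0],[-.2448,.9695,0],[0,0,1.]])
def box(p): return B.T@(np.array(p)-O)
def go(x,y,z):
    p,r,s=pose();np.set_printoptions(precision=4,suppress=True)
    print("t",round(s["time"],2),"box pose",box(p),"toolx/y in box",(B.T@r)[:,0],"shift",tool(O+B@np.array([x,y,z])),"F",np.array(s["contact_force"]),"q6",s["qpos"][5],"open",s["opening"])
E
python3 -c "
from h import *
go(0,-.03,.13)"
```

```text
time: 1.27
eef_pos: [0.3296, 0.4727, 0.2314]
tcp_rot: [0.123, 0.992, -0.0, 0.0]
contact_force: [-0.0, 0.2, -1.0]
opening: 0.298
finger_force: 0.0
t 1.27 box pose [-0.2824  0.4851  0.2314] toolx/y in box [-0.9999 -0.0007 -0.0001] shift [-0.282  -0.5153  0.1015] F [-0.0289  0.2182 -1.0341] q6 -0.5380600307887862 open 0.29824929276641265
```

```bash
python3 -m inch '[[1,-0.028,-0.03,0,0],[1,-0.056,-0.06,0,0],[1,-0.084,-0.09,0,0],[1,-0.112,-0.12,0,0],[1,-0.14,-0.15,0,0]]' >/dev/null; python3 -m inch '[[1,-0.02,-0.036,0,0],[1,-0.04,-0.072,0,0],[1,-0.06,-0.108,0,0],[1,-0.08,-0.144,0,0],[1,-0.1,-0.18,0,0]]'; python3 -c "
from h import *
go(0,-.03,.085)"
```

```text
time: 2.1
eef_pos: [0.4813, 0.094, 0.2318]
tcp_rot: [0.123, 0.992, 0.0, 0.001]
contact_force: [0.5, 0.7, -0.4]
opening: -0.001
finger_force: 0.0
t 2.1 box pose [-0.0426  0.155   0.2318] toolx/y in box [-0.9999 -0.0002 -0.0011] shift [-0.0424 -0.1851  0.1467] F [ 0.4739  0.6555 -0.3822] q6 -1.3381366359477247 open -0.0008496079461483293
```

```bash
python3 -m inch '[[1,-0.01,-0.037,0.01,0],[1,-0.02,-0.074,0.02,0],[1,-0.03,-0.111,0.04,0],[1,-0.04,-0.148,0.06,0],[1,-0.042,-0.185,0.08,0]]' >/dev/null; python3 -m inch '[[1,0,0,0.03,0],[1,0,0,0.06,0],[1,0,0,0.06,0],[1,0,0,0.06,0]]'; python3 -c "
from h import *
go(0,-.03,.056)"
```

```text
time: 2.85
eef_pos: [0.4758, -0.0903, 0.0918]
tcp_rot: [0.123, 0.992, 0.001, -0.002]
contact_force: [0.3, 0.0, 1.2]
opening: -0.001
finger_force: 0.0
t 2.85 box pose [-0.0027 -0.025   0.0918] toolx/y in box [-0.9999  0.0003  0.0042] shift [-0.0029 -0.005   0.0358] F [0.2668 0.049  1.203 ] q6 -1.7207042236996934 open -0.000791599535769977
```

```bash
python3 -m inch '[[1,-0.003,-0.005,0.015,0],[1,-0.003,-0.005,0.026,0],[1,-0.003,-0.005,0.031,0],[1,-0.003,-0.005,0.034,0],[1,-0.003,-0.005,0.034,0]]'; python3 -c "
from h import *
go(0,-.03,.056)"
```

```text
time: 3.27
eef_pos: [0.4793, -0.0961, 0.0597]
tcp_rot: [0.123, 0.992, -0.0, 0.0]
contact_force: [-0.2, 0.5, 2.7]
opening: -0.001
finger_force: 1.1
t 3.27 box pose [ 0.002  -0.0297  0.0597] toolx/y in box [-0.9999 -0.0008 -0.0009] shift [ 0.0021 -0.0003  0.0037] F [-0.2433  0.5123  2.6897] q6 -1.7299893314656556 open -0.0014987155496513395
```

```bash
python3 -m inch '[[1,0,0,0.002,0],[1,0,0,0.004,0],[1,0,0,0.004,0]]';python3 -m inch '[[1,0,0,0.001,0],[1,0,0,0.002,0],[1,0,0,0.002,0]]'
```

```text
time: 3.52
eef_pos: [0.4794, -0.0962, 0.0559]
tcp_rot: [0.123, 0.992, 0.0, 0.001]
contact_force: [-0.8, 1.2, 3.9]
opening: 0.0
finger_force: 1.9
time: 3.77
eef_pos: [0.4796, -0.0961, 0.0556]
tcp_rot: [0.123, 0.992, 0.0, -0.0]
contact_force: [-5.0, 4.5, 15.5]
opening: 0.001
finger_force: 7.5
```

```bash
python3 -m inch '[[1,0,0,-0.04,0],[1,0,0,-0.08,0],[1,0,0,-0.12,0],[1,0,0,-0.16,0],[1,0,0,-0.17,0]]';python3 -m inch '[[1,0,0,0,0],[1,0,0,0,0],[1,0,0,0,0],[1,0,0,0,0],[1,0,0,0,0]]' >/dev/null; python3 -m inch '[[1,0,-0.03,0,0],[1,0,-0.06,0,0],[1,0,-0.06,0,0],[1,0,-0.06,0,0],[1,0,-0.06,0,0]]'
python3 - <<'E'
from h import *
go(0,-.02,.06)
cs={n:cam(n) for n in("top","scene","wrist")}
cv2.imwrite("pics/o.png",np.vstack([np.hstack([cv2.resize(cs[n]["pixels"][...,::-1],(400,300)) for n in("top","wrist")]),np.hstack([cs["scene"]["pixels"][100:400,140:540,::-1],np.zeros((300,400,3),np.uint8)])]))
for q in("green_top","red_top","cover_press","tub"):
    l={}
    for n in cs:
        o=ctrl.tip_of(q,cs[n])
        if o and o[0]["score"]>.3:
            l[n]=o[0]["at"];d=at_d(cs[n],l[n]);print(q,n,round(o[0]["score"],2),np.round(l[n]),None if d is None else box(d))
    if "top" in l and "wrist" in l: print("  tri box",box(tri(cs["top"],l["top"],cs["wrist"],l["wrist"])))
E
```

```text
time: 4.18
eef_pos: [0.4821, -0.0975, 0.2309]
tcp_rot: [0.123, 0.992, -0.002, 0.006]
contact_force: [1.5, 0.0, -0.2]
opening: 0.003
finger_force: 0.0
time: 5.02
eef_pos: [0.4638, -0.1541, 0.222]
tcp_rot: [0.124, 0.992, 0.001, -0.001]
contact_force: [-0.3, 0.0, 0.6]
opening: -0.0
finger_force: 0.0
t 5.02 box pose [ 0.0012 -0.0897  0.222 ] toolx/y in box [-0.9999  0.0006  0.0018] shift [0.0009 0.0695 0.1621] F [-0.3474  0.0233  0.5544] q6 -1.8519835163625582 open -0.0004428168815449233
green_top top 0.59 [409. 283.] [ 0.041  -0.01    0.0423]
green_top wrist 0.67 [408. 254.] [ 0.0422 -0.0117  0.0453]
  tri box [ 0.0418 -0.0106  0.0439]
red_top top 0.61 [403. 329.] [-0.0321 -0.0161  0.043 ]
red_top scene 0.65 [254. 219.] [0.1818 0.1026 0.0864]
cover_press top 0.7 [380. 309.] [-0.0025  0.0379  0.1417]
cover_press scene 0.83 [354. 158.] [0.0001 0.0393 0.1322]
cover_press wrist 0.91 [524. 243.] [-0.0057  0.03    0.1527]
  tri box [-0.002   0.0373  0.1402]
tub top 0.96 [485. 346.] [ 0.0007 -0.0519  0.332 ]
tub wrist 0.71 [245. 163.] [-0.0335 -0.1596  0.0039]
  tri box [-0.033  -0.1605  0.0037]
```

View pics/o.png

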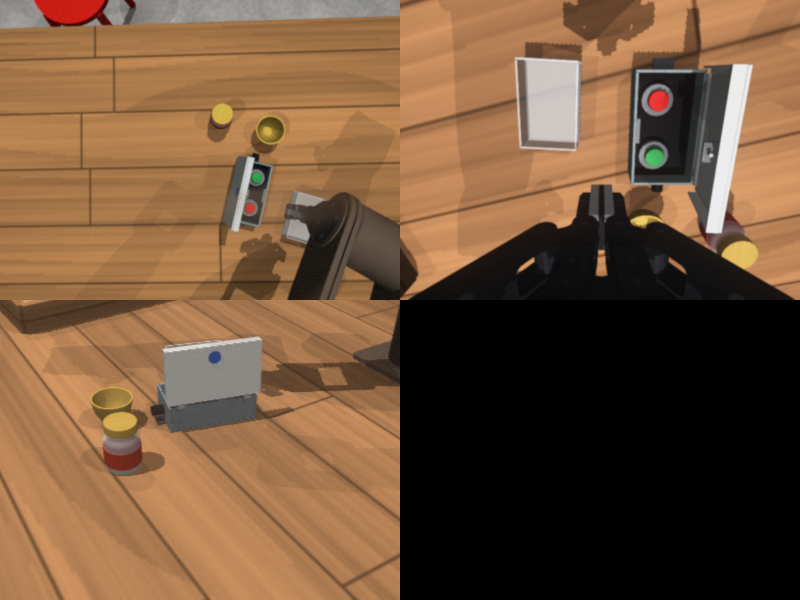

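The cover stands open. Green is at (654,157) in the wrist view, at box (+41, -11, 44) mm, and red is at (658,100) on the other side. I'll press green slightly toward -y to keep the gripper body clear of the cover.

```bash
python3 -m inch '[[1,-0.02,0.03,0,0],[1,-0.04,0.06,0,0],[1,-0.04,0.071,0.02,0],[1,-0.04,0.071,0.06,0],[1,-0.04,0.071,0.1,0]]' >/dev/null; python3 -m inch '[[1,0,0,0.02,0],[1,0,0,0.04,0],[1,0,0,0.055,0],[1,0,0,0.055,0],[1,0,0,0.055,0]]'; python3 -c "
from h import *
go(.041,-.018,.037)"
```

```text
time: 6.6
eef_pos: [0.5197, -0.0953, 0.0673]
tcp_rot: [0.123, 0.992, 0.0, -0.001]
contact_force: [0.2, -0.4, 0.9]
opening: 0.002
finger_force: 0.0
t 6.6 box pose [ 0.041  -0.019   0.0673] toolx/y in box [-0.9999 -0.      0.0022] shift [-0.0001  0.001   0.0303] F [ 0.25   -0.3923  0.9315] q6 -1.6968654426491516 open 0.0023013872946687224
```

```bash
python3 -m inch '[[1,0,0.001,0.012,0],[1,0,0.001,0.022,0],[1,0,0.001,0.026,0],[1,0,0.001,0.029,0],[1,0,0.001,0.029,0]]';python3 -m inch '[[1,0,0,0.001,0],[1,0,0,0.002,0],[1,0,0,0.002,0]]'
```

```text
time: 7.02
eef_pos: [0.5204, -0.0944, 0.039]
tcp_rot: [0.123, 0.992, 0.0, -0.0]
contact_force: [-1.1, 0.4, 4.4]
opening: -0.005
finger_force: 2.1
time: 7.27
eef_pos: [0.5205, -0.0944, 0.038]
tcp_rot: [0.123, 0.992, 0.0, -0.001]
contact_force: [-4.1, 0.6, 6.4]
opening: -0.002
finger_force: 3.9
```

```bash
python3 -m inch '[[1,0,0,0.001,0],[1,0,0,0.001,0],[1,0,0,0.001,0]]';python3 -m inch '[[1,0,0,-0.03,0],[1,0,0,-0.07,0],[1,0,0,-0.11,0],[1,0,0,-0.15,0],[1,0,0,-0.185,0]]'; python3 -c "
from h import *
go(.0,.095,.135)"
```

```text
time: 7.52
eef_pos: [0.5205, -0.0944, 0.0379]
tcp_rot: [0.123, 0.992, 0.0, -0.001]
contact_force: [-5.7, 1.9, 12.8]
opening: -0.0
finger_force: 6.5
time: 7.93
eef_pos: [0.5207, -0.0945, 0.2235]
tcp_rot: [0.123, 0.992, -0.0, 0.001]
contact_force: [1.8, -1.1, -0.3]
opening: 0.0
finger_force: 0.0
t 7.93 box pose [ 0.0418 -0.018   0.2235] toolx/y in box [-0.9999 -0.0001 -0.0024] shift [0.042  0.1131 0.0884] F [ 1.7741 -1.0642 -0.259 ] q6 -1.6949459925363175 open 0.00019286530200057016
```

```bash
python3 -m inch '[[1,0.015,0.037,0,0],[1,0.03,0.074,0,0],[1,0.042,0.113,0,0],[1,0.042,0.113,0.01,0],[1,0.042,0.113,0.01,0]]' >/dev/null; python3 -m inch '[[1,0,0,0.03,0],[1,0,0,0.06,0],[1,0,0,0.075,0],[1,0,0,0.075,0],[1,0,0,0.075,0]]'; python3 -c "
from h import *
go(.0,.065,.135)"
```

```text
time: 8.77
eef_pos: [0.507, 0.0244, 0.1351]
tcp_rot: [0.124, 0.992, -0.0, -0.001]
contact_force: [0.0, 0.1, 0.9]
opening: 0.0
finger_force: 0.0
t 8.77 box pose [-0.0006  0.0939  0.1351] toolx/y in box [-0.9999  0.0014  0.0023] shift [-0.0007 -0.0289  0.0001] F [0.038  0.1313 0.8896] q6 -1.4738256628917497 open 0.0003197337430134343
```

```bash
python3 -m inch '[[1,-0.001,-0.015,0,0],[1,-0.001,-0.031,0,0],[1,-0.001,-0.05,0.003,0],[1,-0.001,-0.06,0.006,0],[1,-0.001,-0.069,0.01,0]]'
python3 - <<'E'
from h import *
go(0,.009,.114)
cs={n:cam(n) for n in("scene","wrist")}
cv2.imwrite("pics/p.png",np.hstack([cv2.resize(cs["wrist"]["pixels"][...,::-1],(400,300)),cs["scene"]["pixels"][100:400,140:540,::-1]]))
E
```

```text
time: 9.18
eef_pos: [0.4929, -0.0433, 0.128]
tcp_rot: [0.124, 0.992, -0.0, 0.002]
contact_force: [0.6, -0.1, 0.5]
opening: -0.001
finger_force: 0.0
t 9.18 box pose [0.0023 0.0248 0.128 ] toolx/y in box [-0.9999  0.0015 -0.0043] shift [ 0.0023 -0.0158  0.014 ] F [ 0.5922 -0.12    0.4802] q6 -1.6153829348432198 open -0.0007210136259303303
```

View pics/p.png

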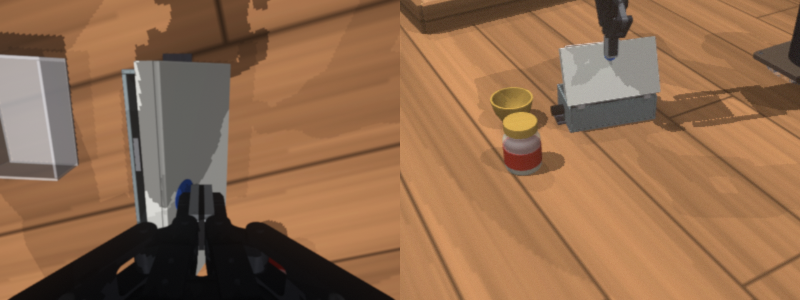

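The cover leans over with the fingertips on the blue spot ((185,190) in the wrist view), so I'll keep following the arc.

```bash
python3 -m inch '[[1,0,-0.008,0.006,0],[1,0,-0.016,0.011,0],[1,0,-0.029,0.026,0],[1,0,-0.04,0.043,0],[1,0,-0.04,0.043,0]]'; python3 -c "
from h import *
go(0,-.03,.066)"
```

```text
time: 9.7
eef_pos: [0.4793, -0.0809, 0.0798]
tcp_rot: [0.124, 0.992, 0.0, -0.003]
contact_force: [-0.8, -1.0, -0.7]
opening: -0.003
finger_force: 0.0
t 9.7 box pose [-0.0017 -0.015   0.0798] toolx/y in box [-0.9999  0.0009  0.006 ] shift [-0.0018 -0.015   0.0138] F [-0.8182 -0.9692 -0.6653] q6 -1.6981686873943485 open -0.0031212366436530296
```

```bash
python3 -m inch '[[1,0,-0.008,0.006,0],[1,0,-0.015,0.014,0],[1,0,-0.015,0.018,0],[1,0,-0.015,0.021,0],[1,0,-0.015,0.021,0]]'; python3 -c "
from h import *
go(0,-.03,.0555)"
```

```text
time: 10.12
eef_pos: [0.4781, -0.0954, 0.0618]
tcp_rot: [0.123, 0.992, -0.0, 0.0]
contact_force: [0.1, -1.9, 1.2]
opening: -0.001
finger_force: 1.2
t 10.12 box pose [ 0.0007 -0.0293  0.0618] toolx/y in box [-0.9999 -0.0002 -0.0001] shift [ 0.0007 -0.0007  0.0063] F [ 0.1464 -1.9106  1.2444] q6 -1.7282417190768082 open -0.0009836691840991536
```

```bash
python3 -m inch '[[1,0,0,0.003,0],[1,0,0,0.006,0],[1,0,0,0.006,0]]';python3 -m inch '[[1,0,0,0.001,0],[1,0,0,0.002,0],[1,0,0,0.002,0]]'
```

```text
time: 10.37
eef_pos: [0.4784, -0.0952, 0.056]
tcp_rot: [0.123, 0.992, -0.0, 0.0]
contact_force: [-0.8, -1.5, 3.1]
opening: -0.003
finger_force: 1.2
time: 10.62
eef_pos: [0.4785, -0.0952, 0.0557]
tcp_rot: [0.123, 0.992, -0.0, -0.0]
contact_force: [-4.8, -0.9, 11.2]
opening: 0.002
finger_force: 5.9
```

```bash
python3 -m inch '[[1,0,0,-0.02,0],[1,0,0,-0.06,0],[1,0,0,-0.1,0],[1,0,0,-0.14,0],[1,0,0,-0.15,0]]' >/dev/null; for i in 1 2 3 4 5; do python3 -m inch '[[1,0,0,0,0],[1,0,0,0,0],[1,0,0,0,0],[1,0,0,0,0],[1,0,0,0,0]]' >/dev/null; done
python3 - <<'E'
from h import *
go(0,-.03,.062)
cs={n:cam(n) for n in("scene","wrist","top")}
cv2.imwrite("pics/z.png",np.hstack([cv2.resize(cs["wrist"]["pixels"][...,::-1],(400,300)),cs["scene"]["pixels"][100:400,140:540,::-1]]))
c=cs["scene"]
for n in("scene","wrist"):
    o=ctrl.tip_of("cover_press",cs[n])
    if o: print(n,o[0]["score"],box(at_d(cs[n],o[0]["at"])))
a=cs["top"]
for q in("jar","burner"):
    o=ctrl.tip_of(q,a);print(q,o[0]["at"] if o else None)
E
```

```text
t 13.12 box pose [ 0.0006 -0.029   0.204 ] toolx/y in box [-0.9999 -0.0001  0.0001] shift [ 0.0006 -0.001   0.142 ] F [0.6384 0.047  0.636 ] q6 -1.7283823281199242 open 0.001999325882722005
scene 0.97 [-0.0024 -0.0249  0.0641]
wrist 0.94 [-0.0011 -0.0305  0.0645]
jar [354.2, 185.9]
burner [426.9, 209.6]
```

View pics/z.png

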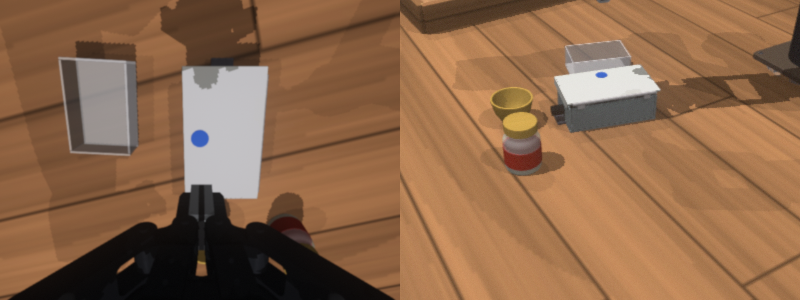

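The cover stays shut 2 s after release, with the blue spot at (200,138) in the wrist view and level with the lid. The tub, jar and bowl haven't moved, and the arm is clear.

```bash
python3 -c "
from h import *
print(ctrl.sign_off())"
```

```text
the job is handed in; nothing more can be done
None
```

I opened the cover, pressed the green button fully down, and pressed the cover shut again; it stayed latched for over 2 s with the arm clear. I left the red button, tub, jar and bowl untouched and handed the job in at about 13 s; no verdict was returned.

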